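# Put the blue spindle back in the lab's three-tier rack

### The job

Take the spindle with the blue grip out of the grey draining block and put it away in the three-tier aluminium rack: lower its shaft, upright, through all three plates at the place marked with the blue ring, until its flange rests on the top plate, and let go. Lower it all the way; do not let it drop. Leave the orange spindle in the block and the black spindle in the rack as they are.

Things in the scene. Friction and masses are not known exactly. Their poses are not given: they have to be found in the camera images.
- blue_spindle: Spindle to put away, 140 mm long, about 120 g. From foot up: bare steel shaft 10 mm thick, 90 mm long; round blue flange 44 mm wide, 6 mm thick; square blue grip, 26 mm wide, 44 mm tall (96 to 140 mm above foot). Origin: centre of the foot, z up, x and y normal to the grip's flats. Stands loosely in a socket of the grey block, foot 8 mm above the bench; lift 42 mm to clear the block.
- blue_ring: Flat blue ring, 46 mm outside, 32 inside, painted round the rack's free hole. Origin: centre of that hole on the top plate's upper face, 100 mm above the bench; z up. Rack: fixed, 80 x 170 mm, three level plates 6 mm thick, upper faces at 32, 66, 100 mm, nothing rises above the top one. Holes 24 mm, bevelled, straight above one another. Home: flange on top plate, foot 10 mm above the bench.
- orange_spindle: Same shape and size, orange flange and grip; to be left. Stands in the other socket of the grey draining block (fixed, 70 x 150 mm, 50 mm high; two sockets 15 mm wide, 42 mm deep, 90 mm apart along its length, which is the y of both spindles), so 90 mm from the blue one. Origin: centre of its foot, z up the shaft.
- black_spindle: Same shape and size, black flange and grip; to be left. Already home in the rack's other place, 90 mm from the blue ring's centre, its flange on the top plate, its grip reaching 150 mm above the bench. Origin: centre of its foot (10 mm above the bench), z up the shaft.
There are look-alikes about, which are no part of the job. There is more than one size of the blue_spindle; the job needs the middle-sized.

How it is judged:
By the outcome, as a careful person would: the job done as asked, in the order asked, and still so for the second after the job is handed in, with the robot touching nothing.
It also fails if it takes over 48 s, if anything falls off the work surface, if the arm or the gripper's body presses on something with over 40 N, if the wrist force passes 120 N, or if a joint passes its speed limit or range.

### The arm

A 6-joint arm with a two-finger parallel gripper is mounted at the origin on the work surface. World frame = base frame: x ahead of the robot, y to its left, z up, the work surface at z = 0. Lengths are in mm, angles in rad, forces in N, time in s.
With the tool pointing down it reaches from about 350 to 875 mm from the base axis. Payload 4.2 kg.
Tool frame: the origin (TCP) lies between the finger pads; the fingertips stand 11 mm ahead of it and the grasp point (between the pads) lies 8 mm behind it; z points along the fingers, y is the direction in which the jaws open and shut (so a half turn about z gives the same grasp; the last joint's range is limited). The gripper opens to 85 mm and grips with 20 to 120 N. Pads are 22 mm wide; open, the fingers measure 114 mm over their backs; the gripper's body (76 mm by 85 mm) begins 54 mm behind the grasp point. The pads swing forward as they close: fully open they stand 13 mm farther back than shut.
Start: joints at [-0.851, 0.385, 0.008, 0, -1.194, -0.259], TCP at [277.927, -559.782, 242.312] pointing down, gripper open.
Joint ranges: [-3.14, 3.14], [-1.21, 2.06], [-1.07, 1.41], [-3.16, 2.05], [-2.99, -0.16], [-3.1, 3.1]. Speed limits (rad/s): [2.79, 2.79, 3.14, 3.14, 3.14, 3.14].

### API

Orientations are given as a unit quaternion [x, y, z, w].
In Python, from bench import * gives the robot as it stands.
- The arm moves only by the tool servo_tool, never from a script. Its argument "rows" is a list of rows, each a list of 7 numbers: the opening, from 0 (shut) to 1 (fully open), then the shift along the tool's x, y, z in cm, then the turn, a rotation vector about the tool's x, y, z in degrees. A call has 1 to 12 rows; each row shifts and turns the commanded pose from where the row before left it, along the tool's axes as they then stand; what a row does not reach is not made up. A row lasts 1/10 s, in which the tool goes at most 50 mm and 8.59 degrees, less where a joint would pass 70% of its speed; a pose out of reach is approached as far as the arm can. A call is refused whole if a number of a shift passes 5 or a number of a turn 8.59, either way. A call with a gripper value outside its range is refused whole. The fingers move at their own pace and stop on an object; the grip force is fixed at half the most. Time passes only in rows, so rows that do not move let the fingers close. It gives the time, the measured TCP pose, the force and the opening at its end, in the units of the state.
- read_state(): the state, without advancing time (a new reading comes with each control period).
- get_image(name): name is "side" or "top"; returns a dict with "image" (480x640x3 uint8, red, green, blue), "mtx" (3x3 intrinsics, pixels), "extrinsics" (4x4, takes a point from camera to world coordinates). Camera axes: x right, y up, looking along -z (the intrinsics and any distortion apply to the point x, -y, -z); pixel columns grow to the right and rows downward; lengths in mm; the calibration is good to about 2 mm. A picture is of the moment at which its call begins. There is no depth.
- job_done(): hands the job in, once; it reports no verdict.
The state is a dict: "clock": time; "joints": joint angles; "joint_vel": joint speeds; "joint_efforts": joint torques, N m; "position": TCP position; "ee_rot": TCP orientation; "contact_force": force on the tool from outside, world axes, zero at the start; "wrist_torque": the same for the moment, N m; "gripper_width": finger opening in mm.
Only numpy, scipy, OpenCV 4.12 (cv2) and the standard library are available. Lean on these libraries where they do the work, as an engineer would, in place of code of your own. Each camera call takes 0.05 s, during which the arm holds its last target. There are 200 camera calls.

## Working session

There is one attempt and no reset: what is moved stays moved. The work goes in short steps, Python scripts to look and compute and a tool call to move; the robot and the scene stay as the last step left them, time stands still between calls to the robot, and variables do not carry over. Pictures are saved under pics/ and viewed, about 8 in all and at most 12, crops included, and the job is handed in when it is done.

Besides the shell and the picture viewer there is one more tool, called after ">>>" by a JSON object that holds its "api" and its "payload". servo_tool: Moves the arm, as the interface text tells. Its arguments: {"type":"object","properties":{"rows":{"type":"array","items":{"type":"array","items":{"type":"number"}}}},"required":["rows"]}

```bash
mkdir -p pics
python3 - <<'E'
from bench import *
import cv2,numpy as np
for n in("side","top"):
    d=get_image(n);cv2.imwrite(f"pics/{n}0.png",d["image"][:,:,::-1]);np.savez(f"{n}0.npz",**d)
    print(n,d["mtx"].tolist(),np.round(d["extrinsics"],3).tolist(),[k for k in d])
print(read_state())
E
```

```text
side [[538.7868535005543, 0.0, 329.2076299927472], [0.0, 538.7868535005543, 245.44950755673537], [0.0, 0.0, 1.0]] [[-0.997, 0.041, -0.061, 467.705], [-0.073, -0.617, 0.784, 728.14], [-0.005, 0.786, 0.618, 641.2], [0.0, 0.0, 0.0, 1.0]] ['image', 'mtx', 'extrinsics']
top [[524.8165359479382, 0.0, 316.35033715530267], [0.0, 524.8165359479382, 241.2475346438982], [0.0, 0.0, 1.0]] [[-0.016, 0.997, -0.076, 452.503], [-1.0, -0.017, -0.006, 30.201], [-0.008, 0.076, 0.997, 874.609], [0.0, 0.0, 0.0, 1.0]] ['image', 'mtx', 'extrinsics']
{'clock': 0.1, 'joints': array([-8.51429776e-01,  3.85506335e-01,  6.74973850e-03, -4.53975862e-04,
       -1.19403402e+00, -2.58563813e-01]), 'joint_vel': array([ 7.15022062e-05, -1.82528496e-03,  3.59945305e-03,  2.14848835e-03,
        1.38781854e-03, -2.52184984e-04]), 'joint_efforts': array([-2.64615182e-04, -3.93320239e+01,  1.88929456e+01,  4.19794500e+00,
       -2.58475760e-03,  1.07626317e-05]), 'position': array([ 277.68507273, -559.34964657,  241.30706022]), 'ee_rot': array([-2.28286676e-01,  9.73593424e-01,  9.79400344e-04, -2.82110804e-04]), 'contact_force': array([ 0.51444004,  0.72023262, -0.08556658]), 'wrist_torque': array([ 0.03171489,  0.02568359, -0.01667768]), 'gripper_width': 85.36635600216259}
```

View pics/side0.png

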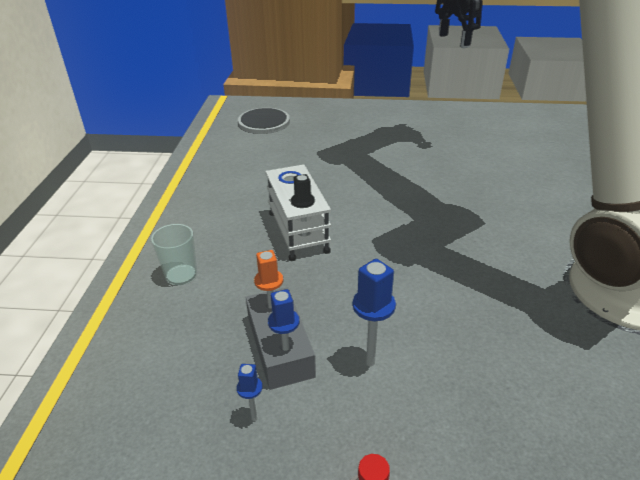

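View pics/top0.png

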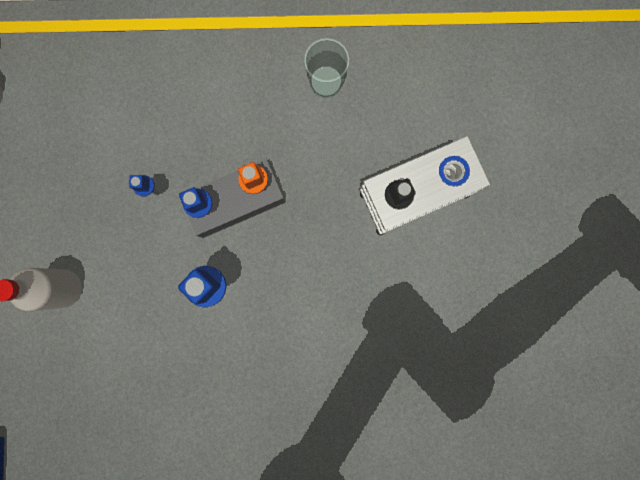

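```bash
cat > h.py <<'E'
import cv2,numpy as np
def ray(d,u,v):
    K=d["mtx"];E=d["extrinsics"]
    c=np.array([(u-K[0,2])/K[0,0],-(v-K[1,2])/K[1,1],-1]);r=E[:3,:3]@c
    return E[:3,3],r/np.linalg.norm(r)
def onz(d,p,z):
    o,r=ray(d,*p);return o+r*(z-o[2])/r[2]
def tri(d1,p1,d2,p2):
    A=0;b=0;L=[]
    for d,p in((d1,p1),(d2,p2)):
        o,r=ray(d,*p);M=np.eye(3)-np.outer(r,r);A=A+M;b=b+M@o;L.append((o,r))
    X=np.linalg.solve(A,b);return X,[np.linalg.norm((np.eye(3)-np.outer(r,r))@(X-o)) for o,r in L]
def proj(d,X):
    E=d["extrinsics"];K=d["mtx"];c=E[:3,:3].T@(np.asarray(X,float)-E[:3,3])
    return K[0,0]*c[0]/-c[2]+K[0,2],K[1,1]*-c[1]/-c[2]+K[1,2]
def disc(d,box,lo=100):
    # light grey label blob inside box -> centre
    x0,y0,x1,y1=box;im=d["image"][y0:y1,x0:x1].astype(int)
    m=((im.min(2)>lo)&(im.max(2)-im.min(2)<45)).astype(np.uint8)
    n,l,s,c=cv2.connectedComponentsWithStats(m)
    return [(int(s[i,4]),c[i]+[x0,y0]) for i in range(1,n) if s[i,4]>15]
def blue(im):
    h=cv2.cvtColor(im,cv2.COLOR_RGB2HSV);return cv2.inRange(h,(105,120,40),(128,255,255))
E
python3 - <<'E'
from h import *
S=dict(np.load("side0.npz"));T=dict(np.load("top0.npz"))
B={'blue':(T,(182,188,206,212)),'blueS':(S,(272,286,294,303)),'or':(T,(240,162,262,186)),'orS':(S,(258,249,276,264)),'blk':(T,(390,178,416,202)),'blkS':(S,(294,170,312,184))}
for k,(d,b) in B.items(): print(k,disc(d,b))
for d,b in((T,(435,150,475,190)),(S,(272,166,306,190))):
    m=blue(np.ascontiguousarray(d["image"]))[b[1]:b[3],b[0]:b[2]]
    c=max(cv2.findContours(m,cv2.RETR_EXTERNAL,cv2.CHAIN_APPROX_NONE)[0],key=len)
    e=cv2.fitEllipse(c);p=np.array(e[0])+b[:2];print("ring",p,e[1:],onz(d,p,100))
a=cv2.resize(T["image"][150:250,160:300],None,fx=5,fy=5,interpolation=2)[:,:,::-1]
c=cv2.resize(S["image"][240:390,230:330],None,fx=4,fy=4,interpolation=2)[:,:,::-1]
cv2.imwrite("pics/c.png",np.hstack([a[:500,:400],c[:500]]))
E
```

```text
blue [(18, array([184.44444444, 188.88888889])), (124, array([189.09677419, 197.58870968]))]
blueS [(92, array([286.5326087 , 289.33695652])), (96, array([280.98958333, 295.8125    ]))]
or [(28, array([243.25      , 163.17857143])), (114, array([248.4122807 , 172.44736842]))]
orS [(33, array([264.84848485, 249.72727273])), (68, array([265.89705882, 255.08823529]))]
blk [(38, array([395.34210526, 179.        ])), (80, array([413.1875, 186.575 ])), (135, array([404.        , 188.64444444]))]
blkS [(145, array([304.03448276, 174.60689655]))]
ring [453.81074142 170.46870232] ((28.871501922607422, 29.499135971069336), 108.73966979980469) [ 614.03889353 -171.62520741  100.        ]
ring [289.53842735 176.55085754] ((10.465262413024902, 20.584148406982422), 86.05162811279297) [ 613.78444985 -168.77984839  100.        ]
```

View pics/c.png

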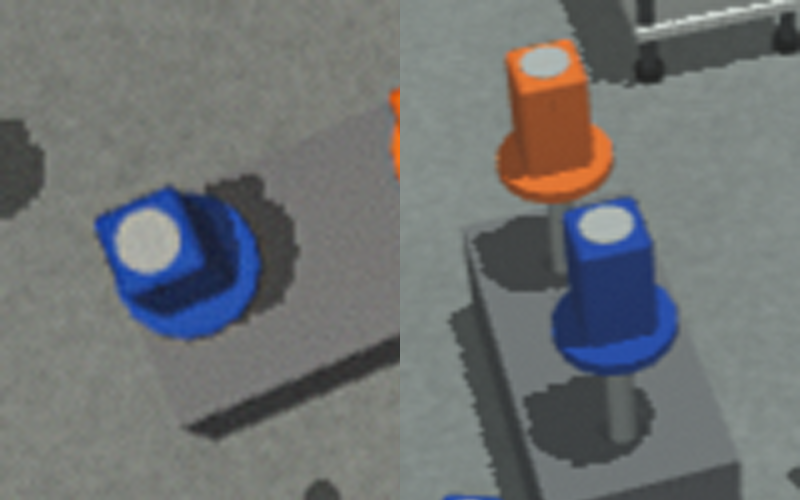

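Run:
```python
from h import *
np.set_printoptions(precision=1,suppress=True)
S=dict(np.load("side0.npz"));T=dict(np.load("top0.npz"))
for k,a,b,z in(('blue',(189.1,197.6),(281.2,295.9),148),('or',(248.4,172.4),(266,255.2),148),('blk',(404,188.6),(304,174.6),150)):
    print(k,tri(T,a,S,b),onz(T,a,z),onz(S,b,z))
# circle fit of flange: contour points to the right/below in top view
m=blue(np.ascontiguousarray(T["image"]))[175:225,170:220]
c=max(cv2.findContours(m,cv2.RETR_EXTERNAL,cv2.CHAIN_APPROX_NONE)[0],key=len)[:,0]+[170,175.]
v=c-[197,202.6];a=np.degrees(np.arctan2(v[:,1],v[:,0]));q=c[(a>-50)&(a<140)]
A=np.c_[2*q,np.ones(len(q))];s=np.linalg.lstsq(A,(q**2).sum(1),rcond=None)[0]
print("flange T",s[:2],np.sqrt(s[2]+s[:2]@s[:2]),onz(T,s[:2],103))
# side: grip axis: disc centre and shaft emergence at socket z=50 (px from crop)
print("shaft at block top",onz(S,(230+(621-400)/4,240+436/4),50))
X=onz(T,(453.8,170.5),100);print(proj(S,X))
```

```text
blue (array([572.4, 212.6, 145.8]), [np.float64(0.11575568405784144), np.float64(0.11575568405792393)]) [572.1 212.1 148. ] [571.8 214.8 148. ]
or (array([606.8, 129. , 145.8]), [np.float64(0.11768557615272968), np.float64(0.11768557615273292)]) [606.4 128.7 148. ] [606.  131.7 148. ]
blk (array([576.6, -87.7, 154.2]), [np.float64(1.8985029774865787), np.float64(1.898502977486698)]) [579.3 -88.4 150. ] [575.6 -94.2 150. ]
flange T [196.9 202.5] 14.269198547425324 [572.1 211.8 103. ]
shaft at block top [571.  221.2  50. ]
(np.float64(289.6230450864267), np.float64(175.79678205884485))
```

>>> {"api": "servo_tool", "payload": {"rows": [[0.6, 0, 0, -2, 0, 0, 3.9], [0.6, -1.5, 1.5, -1, 0, 0, 0], [0.6, -2.8, 3, 0, 0, 0, 0], [0.6, -2.8, 3, 0, 0, 0, 0], [0.6, -2.8, 3, 0, 0, 0, 0], [0.6, -2.8, 3, 0, 0, 0, 0], [0.6, -2.8, 3, 0, 0, 0, 0], [0.6, -2.8, 3, 0, 0, 0, 0], [0.6, -2.8, 3, 0, 0, 0, 0], [0.6, -2.8, 3, 0, 0, 0, 0], [0.6, -2.8, 3, 0, 0, 0, 0], [0.6, -2.8, 3, 0, 0, 0, 0]]}}

```text
clock: 1.3
position: [429.9, -154.2, 272.1]
ee_rot: [-0.195, 0.981, 0.0, -0.0]
contact_force: [0.9, -0.8, 0.0]
gripper_width: 51.3
```

>>> {"api": "servo_tool", "payload": {"rows": [[0.6, -2.8, 3, 0, 0, 0, 0], [0.6, -2.8, 3, 0, 0, 0, 0], [0.6, -2.8, 3, 0, 0, 0, 0], [0.6, -2.8, 3, 0, 0, 0, 0], [0.6, -2.8, 3, 0, 0, 0, 0], [0.6, -2.8, 3, 0, 0, 0, 0], [0.6, -2.8, 3, 0, 0, 0, 0], [0.6, -2.8, 3, 0, 0, 0, 0], [0.6, -2, 2, 0, 0, 0, 0], [0.6, -1, 1, 0, 0, 0, 0], [0.6, 0, 0, 0, 0, 0, 0], [0.6, 0, 0, 0, 0, 0, 0]]}}

```text
clock: 2.5
position: [560.8, 190.1, 271.9]
ee_rot: [-0.195, 0.981, -0.0, -0.001]
contact_force: [-0.5, -0.5, 0.6]
gripper_width: 51.3
```

```bash
cat > go.py <<'E'
import sys
from bench import *;from h import *
from scipy.spatial.transform import Rotation as R
np.set_printoptions(precision=2,suppress=True)
def st(t=None):
    s=read_state();r=R.from_quat(s["ee_rot"]).as_matrix()
    print(s["clock"],"pos",s["position"],"w",s["gripper_width"],"F",s["contact_force"]);print("y ang",np.degrees(np.arctan2(r[1,1],r[0,1]))%180,"z",r[:,2]*100)
    if t is not None: print("shift cm",r.T@(np.array(t)-s["position"])/10)
if __name__=="__main__": st([float(a) for a in sys.argv[1:4]] if len(sys.argv)>3 else None)
E
python3 go.py 572.2 212.5 200
```

```text
2.5 pos [560.76 190.07 271.93] w 51.34551137169976 F [-0.51 -0.47  0.58]
y ang 112.48144523878034 z [  -0.12   -0.07 -100.  ]
shift cm [-1.93  1.64  7.19]
```

>>> {"api": "servo_tool", "payload": {"rows": [[0.6, -1, 0.8, 2, 0, 0, 0], [0.6, -0.9, 0.8, 2.5, 0, 0, 0], [0.6, 0, 0, 2.5, 0, 0, 0], [0.6, 0, 0, 2, 0, 0, 0], [0.6, 0, 0, 0, 0, 0, 0], [0.6, 0, 0, 0, 0, 0, 0]]}}

```text
clock: 3.1
position: [572.9, 211.8, 183.2]
ee_rot: [-0.195, 0.981, -0.0, 0.0]
contact_force: [0.1, -0.5, 1.7]
gripper_width: 51.2
```

```bash
python3 go.py 572.2 212.5 121
python3 - <<'E'
from bench import *
import cv2,numpy as np
a=[cv2.resize(get_image(n)["image"][y:y+200,x:x+160],None,fx=2.5,fy=2.5)[:,:,::-1] for n,x,y in(("side",200,180),("top",110,100))]
cv2.imwrite("pics/p4.png",np.hstack(a))
E
```

```text
3.1 pos [572.87 211.78 183.22] w 51.243066494595546 F [ 0.13 -0.48  1.69]
y ang 112.44992438318704 z [   0.07   -0.02 -100.  ]
shift cm [0.04 0.1  6.22]
```

View pics/p4.png

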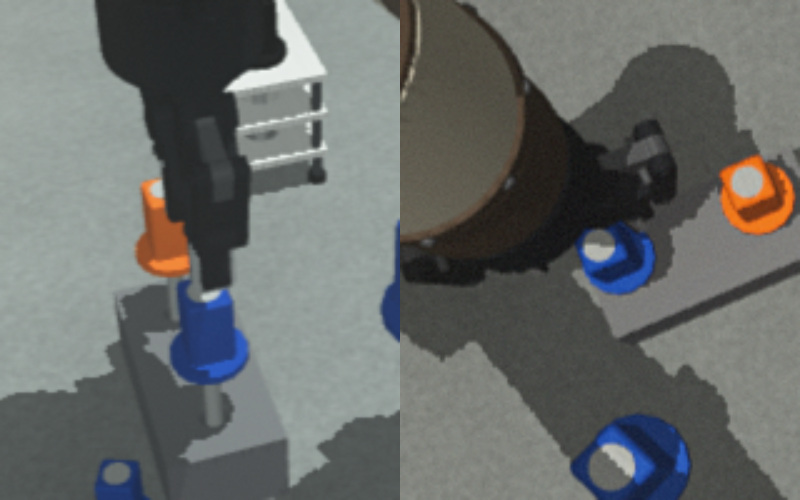

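The gripper sits centred above the blue spindle, and the orange one is clear of the fingers. Next I descend and close.

>>> {"api": "servo_tool", "payload": {"rows": [[0.6, 0, 0.1, 1.5, 0, 0, 0], [0.6, 0, 0, 1.5, 0, 0, 0], [0.6, 0, 0, 1.2, 0, 0, 0], [0.6, 0, 0, 1, 0, 0, 0], [0.6, 0, 0, 0.7, 0, 0, 0], [0.6, 0, 0, 0.3, 0, 0, 0], [0.6, 0, 0, 0, 0, 0, 0], [0.6, 0, 0, 0, 0, 0, 0]]}}

```text
clock: 4.0
position: [572.6, 213.9, 120.8]
ee_rot: [-0.195, 0.981, 0.0, 0.0]
contact_force: [0.3, 0.5, 0.4]
gripper_width: 51.4
```

>>> {"api": "servo_tool", "payload": {"rows": [[0.45, 0, 0, 0, 0, 0, 0], [0.38, 0, 0, 0, 0, 0, 0], [0.3, 0, 0, 0, 0, 0, 0], [0.2, 0, 0, 0, 0, 0, 0], [0, 0, 0, 0, 0, 0, 0], [0, 0, 0, 0, 0, 0, 0], [0, 0, 0, 0, 0, 0, 0], [0, 0, 0, 0, 0, 0, 0]]}}

```text
clock: 4.8
position: [572.5, 213.9, 120.8]
ee_rot: [-0.195, 0.981, 0.0, 0.0]
contact_force: [-0.0, -0.2, 4.4]
gripper_width: 25.2
```

```bash
python3 go.py 572.2 212.5 290
```

```text
4.8 pos [572.51 213.85 120.78] w 25.192551292224334 F [-0.   -0.21  4.37]
y ang 112.51678076356272 z [   0.07    0.02 -100.  ]
shift cm [  0.07  -0.11 -16.92]
```

>>> {"api": "servo_tool", "payload": {"rows": [[0, 0, 0, -0.5, 0, 0, 0], [0, 0, 0, -1, 0, 0, 0], [0, 0, 0, -1, 0, 0, 0], [0, 0, 0, -1, 0, 0, 0], [0, 0, 0, -1.5, 0, 0, 0], [0, 0, 0, -2, 0, 0, 0], [0, 0, 0, -2.5, 0, 0, 0], [0, 0, 0, -3, 0, 0, 0], [0, 0, 0, -3, 0, 0, 0], [0, 0, 0, -1.5, 0, 0, 0], [0, 0, 0, -0.5, 0, 0, 0], [0, 0, 0, 0, 0, 0, 0]]}}

```text
clock: 6.0
position: [572.2, 213.8, 296.1]
ee_rot: [-0.195, 0.981, 0.0, 0.001]
contact_force: [0.3, 0.2, -1.8]
gripper_width: 25.3
```

>>> {"api": "servo_tool", "payload": {"rows": [[0, 0, 0, 0, 0, 0, 0], [0, 0, 0, 0, 0, 0, 0]]}}

```text
clock: 6.2
position: [571.7, 213.5, 293.8]
ee_rot: [-0.195, 0.981, -0.0, -0.001]
contact_force: [0.1, -0.7, -1.3]
gripper_width: 25.4
```

```bash
python3 go.py 614 -171.3 295
python3 - <<'E'
from bench import *
import cv2,numpy as np
a=[]
for n,x,y in(("side",200,120),("top",90,100)):
    d=get_image(n);np.savez(n+"1.npz",**d);a.append(cv2.resize(d["image"][y:y+200,x:x+160],None,fx=2.5,fy=2.5)[:,:,::-1])
cv2.imwrite("pics/p5.png",np.hstack(a))
E
```

```text
6.2 pos [571.73 213.54 293.78] w 25.441765758468787 F [ 0.11 -0.66 -1.25]
y ang 112.49626017615496 z [  -0.26   -0.14 -100.  ]
shift cm [ 10.82 -37.17  -0.08]
```

View pics/p5.png

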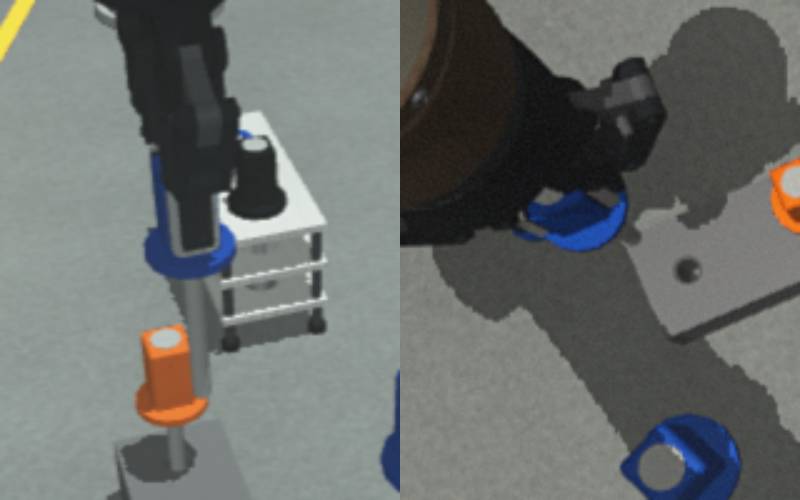

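>>> {"api": "servo_tool", "payload": {"rows": [[0, 0.5, -1.5, 0, 0, 0, 0], [0, 1, -3.2, 0, 0, 0, 0], [0, 1, -3.5, 0, 0, 0, 0], [0, 1, -3.5, 0, 0, 0, 0], [0, 1, -3.5, 0, 0, 0, 0], [0, 1, -3.5, 0, 0, 0, 0], [0, 1, -3.5, 0, 0, 0, 0], [0, 1, -3.5, 0, 0, 0, 0], [0, 1, -3.5, 0, 0, 0, 0], [0, 1, -3.5, 0, 0, 0, 0], [0, 0.8, -2.5, 0, 0, 0, 0], [0, 0.5, -1.5, 0, 0, 0, 0]]}}

```text
clock: 7.5
position: [612.4, -169.3, 294.8]
ee_rot: [-0.194, 0.981, 0.0, -0.001]
contact_force: [-1.0, 0.3, -1.0]
gripper_width: 25.2
```

>>> {"api": "servo_tool", "payload": {"rows": [[0, 0, 0, 0, 0, 0, 0], [0, 0, 0, 0, 0, 0, 0], [0, 0, 0, 0, 0, 0, 0], [0, 0, 0, 0, 0, 0, 0]]}}

```text
clock: 7.9
position: [613.0, -165.6, 295.5]
ee_rot: [-0.196, 0.981, 0.0, 0.0]
contact_force: [-0.5, 0.8, -1.7]
gripper_width: 25.3
```

```bash
python3 go.py 614 -171.3 240
```

```text
7.9 pos [ 613.02 -165.56  295.49] w 25.32529351113717 F [-0.46  0.85 -1.74]
y ang 112.59260824812534 z [   0.02    0.01 -100.  ]
shift cm [ 0.13 -0.57  5.55]
```

>>> {"api": "servo_tool", "payload": {"rows": [[0, 0.1, -0.5, 1.5, 0, 0, 0], [0, 0, 0, 2, 0, 0, 0], [0, 0, 0, 1.7, 0, 0, 0], [0, 0, 0, 0.9, 0, 0, 0], [0, 0, 0, 0, 0, 0, 0], [0, 0, 0, 0, 0, 0, 0], [0, 0, 0, 0, 0, 0, 0]]}}

```text
clock: 8.6
position: [614.6, -171.6, 235.7]
ee_rot: [-0.195, 0.981, -0.0, 0.001]
contact_force: [-0.5, -0.7, -1.6]
gripper_width: 25.1
```

```bash
python3 go.py 614 -171.3 225
python3 - <<'E'
from bench import *
from h import *
a=[]
for n,x,y in(("side",230,80),("top",380,100)):
    d=get_image(n);np.savez(n+"2.npz",**d);a.append(cv2.resize(d["image"][y:y+150,x:x+100],None,fx=4,fy=4)[:,:,::-1])
cv2.imwrite("pics/p6.png",np.hstack(a))
p=read_state()["position"];S=dict(np.load("side2.npz"));T=dict(np.load("top2.npz"))
for h in(0,20,45,90,96): 
    X=p+[0,0,h-112.8];print(h,X,proj(S,X),(np.array(proj(S,X))-[230,80])*4,(np.array(proj(T,X))-[380,100])*4)
E
```

```text
8.6 pos [ 614.64 -171.57  235.67] w 25.14161812426285 F [-0.54 -0.66 -1.65]
y ang 112.52812782369752 z [   0.24   -0.05 -100.  ]
shift cm [0.05 0.05 1.07]
0 [ 614.4385595  -171.65421668  122.63706045] (np.float64(288.79802548932247), np.float64(165.5684309829144)) [235.19210196 342.27372393] [311.11370795 267.64608182]
20 [ 614.4385595  -171.65421668  142.63706045] (np.float64(288.2539794930012), np.float64(156.31678790006583)) [233.01591797 305.2671516 ] [325.90360678 255.34208293]
45 [ 614.4385595  -171.65421668  167.63706045] (np.float64(287.5551341692275), np.float64(144.43274215873112)) [230.22053668 257.73096863] [345.54965517 238.9981606 ]
90 [ 614.4385595  -171.65421668  212.63706045] (np.float64(286.24161741454384), np.float64(122.09604952640733)) [224.96646966 168.38419811] [384.59068746 206.5191813 ]
96 [ 614.4385595  -171.65421668  218.63706045] (np.float64(286.06082104047505), np.float64(119.02156035661704)) [224.24328416 156.08624143] [390.19417626 201.8575321 ]
```

View pics/p6.png

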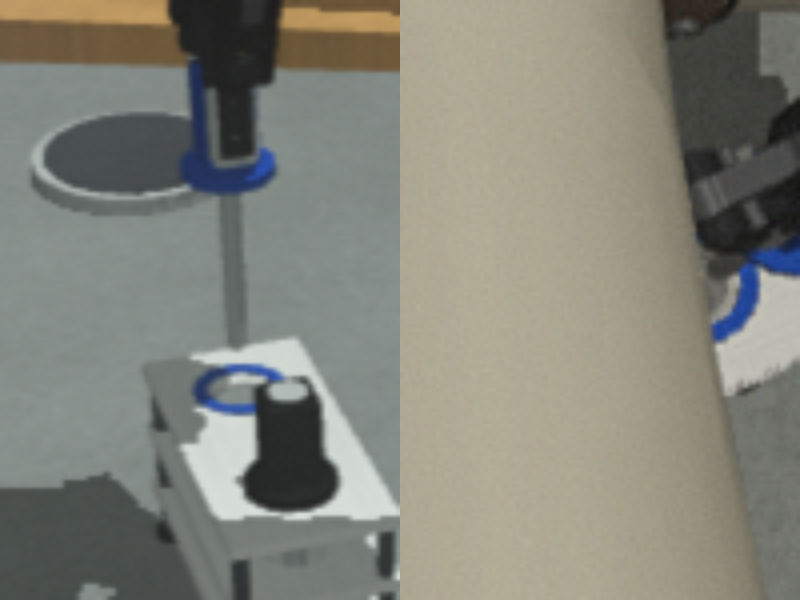

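The shaft hangs upright above the ring and matches its predicted line in the image. The two views disagree by about 2 mm in y, so I shift 1 mm and start lowering.

>>> {"api": "servo_tool", "payload": {"rows": [[0, 0, 0.1, 0.5, 0, 0, 0], [0, 0, 0, 1, 0, 0, 0], [0, 0, 0, 1, 0, 0, 0], [0, 0, 0, 1, 0, 0, 0], [0, 0, 0, 0.5, 0, 0, 0], [0, 0, 0, 0, 0, 0, 0], [0, 0, 0, 0, 0, 0, 0]]}}

```text
clock: 9.4
position: [613.8, -170.8, 194.3]
ee_rot: [-0.195, 0.981, -0.0, 0.0]
contact_force: [0.4, -0.4, -1.6]
gripper_width: 25.5
```

```bash
python3 go.py 614.2 -170.3 122.8
python3 - <<'E'
from bench import *
from h import *
d=get_image("side");cv2.imwrite("pics/p7.png",cv2.resize(d["image"][100:250,230:350],None,fx=4,fy=4)[:,:,::-1])
E
```

```text
9.4 pos [ 613.8  -170.81  194.34] w 25.530932202639107 F [ 0.45 -0.45 -1.64]
y ang 112.51066770194772 z [   0.02   -0.03 -100.  ]
shift cm [-0.06  0.03  7.15]
```

View pics/p7.png

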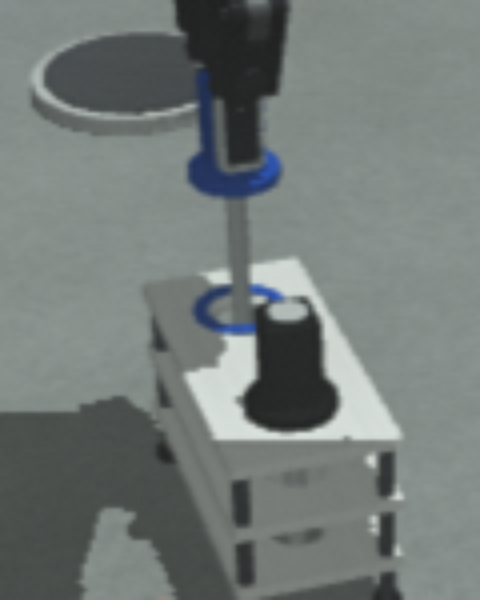

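The shaft is inside the top hole, centred in the ring (crop 240,315), with no contact force. I keep lowering.

>>> {"api": "servo_tool", "payload": {"rows": [[0, 0, 0, 0.5, 0, 0, 0], [0, 0, 0, 0.7, 0, 0, 0], [0, 0, 0, 0.7, 0, 0, 0], [0, 0, 0, 0.7, 0, 0, 0], [0, 0, 0, 0.5, 0, 0, 0], [0, 0, 0, 0, 0, 0, 0]]}}

```text
clock: 10.05
position: [613.0, -170.6, 162.0]
ee_rot: [-0.195, 0.981, 0.0, -0.001]
contact_force: [-0.0, -1.0, -1.8]
gripper_width: 25.2
```

>>> {"api": "servo_tool", "payload": {"rows": [[0, 0, 0, 0.5, 0, 0, 0], [0, 0, 0, 0.7, 0, 0, 0], [0, 0, 0, 0.7, 0, 0, 0], [0, 0, 0, 0.5, 0, 0, 0], [0, 0, 0, 0.3, 0, 0, 0], [0, 0, 0, 0, 0, 0, 0], [0, 0, 0, 0, 0, 0, 0]]}}

```text
clock: 10.75
position: [613.8, -170.8, 136.4]
ee_rot: [-0.195, 0.981, -0.0, 0.0]
contact_force: [-0.3, 0.7, -1.7]
gripper_width: 25.1
```

>>> {"api": "servo_tool", "payload": {"rows": [[0, 0, 0, 0.4, 0, 0, 0], [0, 0, 0, 0.4, 0, 0, 0], [0, 0, 0, 0.2, 0, 0, 0], [0, 0, 0, 0, 0, 0, 0], [0, 0, 0, 0, 0, 0, 0], [0, 0, 0, 0, 0, 0, 0]]}}

```text
clock: 11.35
position: [613.7, -170.7, 126.5]
ee_rot: [-0.195, 0.981, -0.0, 0.0]
contact_force: [0.6, 0.5, -0.7]
gripper_width: 25.6
```

>>> {"api": "servo_tool", "payload": {"rows": [[0, 0, 0, 0.1, 0, 0, 0], [0, 0, 0, 0.1, 0, 0, 0], [0, 0, 0, 0, 0, 0, 0], [0, 0, 0, 0, 0, 0, 0]]}}

```text
clock: 11.75
position: [613.6, -170.7, 124.3]
ee_rot: [-0.195, 0.981, -0.0, -0.0]
contact_force: [0.2, -0.1, -1.7]
gripper_width: 25.2
```

>>> {"api": "servo_tool", "payload": {"rows": [[0, 0, 0, 0.1, 0, 0, 0], [0, 0, 0, 0, 0, 0, 0], [0, 0, 0, 0, 0, 0, 0]]}}

```text
clock: 12.05
position: [613.5, -170.7, 123.3]
ee_rot: [-0.195, 0.981, 0.0, -0.0]
contact_force: [-0.6, -0.3, -1.5]
gripper_width: 25.4
```

>>> {"api": "servo_tool", "payload": {"rows": [[0, 0, 0, 0.06, 0, 0, 0], [0, 0, 0, 0, 0, 0, 0], [0, 0, 0, 0, 0, 0, 0]]}}

```text
clock: 12.35
position: [613.7, -170.8, 122.9]
ee_rot: [-0.195, 0.981, -0.0, 0.0]
contact_force: [0.2, 0.3, 0.5]
gripper_width: 25.1
```

>>> {"api": "servo_tool", "payload": {"rows": [[0, 0, 0, 0.06, 0, 0, 0], [0, 0, 0, 0, 0, 0, 0], [0, 0, 0, 0, 0, 0, 0]]}}

```text
clock: 12.65
position: [613.7, -170.7, 122.9]
ee_rot: [-0.195, 0.981, -0.0, 0.0]
contact_force: [-1.8, 0.8, 5.1]
gripper_width: 25.7
```

The flange has seated: Fz rose to 5 N at the expected height of 122.9. Next I open gently and retreat.

>>> {"api": "servo_tool", "payload": {"rows": [[0.33, 0, 0, 0, 0, 0, 0], [0.38, 0, 0, 0, 0, 0, 0], [0.45, 0, 0, 0, 0, 0, 0], [0.55, 0, 0, 0, 0, 0, 0], [0.6, 0, 0, 0, 0, 0, 0], [0.6, 0, 0, 0, 0, 0, 0]]}}

```text
clock: 13.25
position: [613.6, -170.7, 122.0]
ee_rot: [-0.195, 0.981, 0.0, -0.0]
contact_force: [0.1, 0.7, -0.8]
gripper_width: 51.6
```

>>> {"api": "servo_tool", "payload": {"rows": [[0.6, 0, 0, -0.5, 0, 0, 0], [0.6, 0, 0, -1, 0, 0, 0], [0.6, 0, 0, -1.5, 0, 0, 0], [0.6, 0, 0, -2, 0, 0, 0], [0.6, 0, 0, -3, 0, 0, 0], [0.6, 0, 0, -4, 0, 0, 0], [0.6, 0, 0, -2, 0, 0, 0], [0.6, 1, -2, -1, 0, 0, 0], [0.6, 2, -4, 0, 0, 0, 0], [0.6, 2, -4, 0, 0, 0, 0], [0.6, 2, -4, 0, 0, 0, 0], [0.6, 2, -4, 0, 0, 0, 0]]}}

```text
clock: 14.45
position: [599.1, -373.0, 273.6]
ee_rot: [-0.195, 0.981, -0.001, 0.001]
contact_force: [0.7, 0.7, 0.9]
gripper_width: 51.5
```

>>> {"api": "servo_tool", "payload": {"rows": [[0.6, 2, -4, 0, 0, 0, 0], [0.6, 2, -4, 0, 0, 0, 0], [0.6, 2, -4, 0, 0, 0, 0], [0.6, 1, -2, 0, 0, 0, 0], [0.6, 0, 0, 0, 0, 0, 0], [0.6, 0, 0, 0, 0, 0, 0]]}}

```text
clock: 15.05
position: [587.8, -528.0, 272.3]
ee_rot: [-0.195, 0.981, 0.0, 0.0]
contact_force: [-0.1, 0.2, -0.5]
gripper_width: 51.5
```

Run:
```python
from bench import *
from h import *
a=[]
for n,x,y in(("side",230,140),("top",370,100)):
    d=get_image(n);a.append(cv2.resize(d["image"][y:y+150,x:x+100 if n=="side" else x+100],None,fx=4,fy=4)[:,:,::-1])
    cv2.imwrite(f"pics/{n}9.png",d["image"][:,:,::-1])
    if n=="top": b=cv2.resize(d["image"],(400,300))[:,:,::-1]
cv2.imwrite("pics/p8.png",np.hstack(a))
s=read_state();print(s["clock"],s["position"])
```

```text
15.15 [ 588.55761401 -526.66590183  273.00063866]
```

View pics/p8.png

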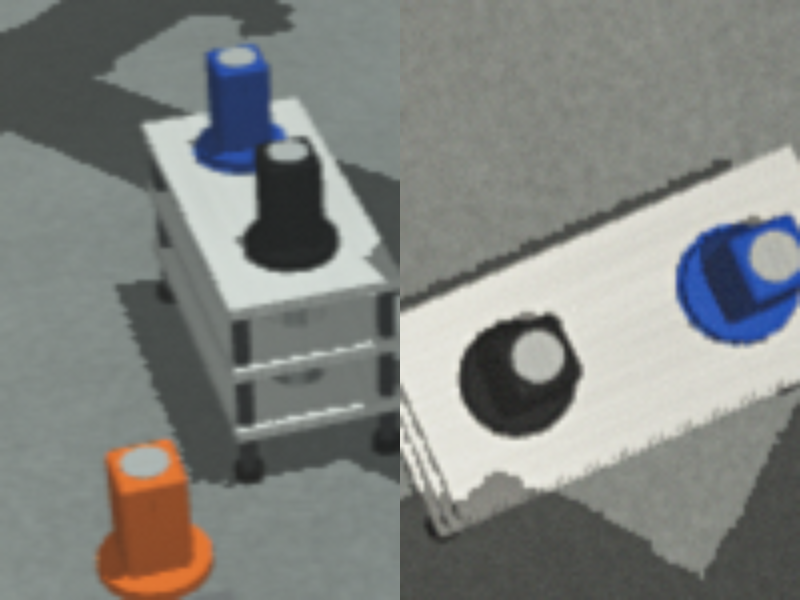

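View pics/side9.png

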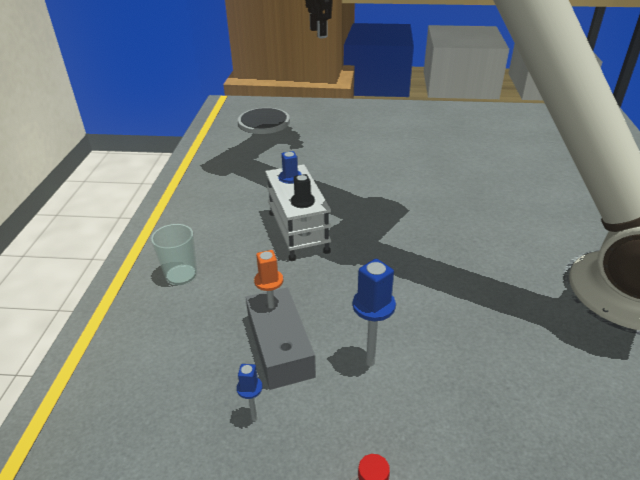

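The blue spindle stands flat and upright over the ring (side px 289,165). Orange, black and the look-alikes haven't moved, and the arm is clear.

```bash
python3 -c "
from bench import *
job_done()"
```

```text
the job is handed in; nothing more can be done
```

The middle-sized blue spindle is now in the rack at the blue ring, lowered through all three plates with its flange resting on the top plate, and released. I handed the job in at about 15 s.

- **Grasp and placing:** I gripped it across its flats, lifted it clear of the grey block and carried it over the orange and black spindles. I lowered it in small steps and felt no contact until the flange seated. That gave about 5 N at TCP z = 122.9 mm; I expected 122.8 mm.
- **Final pictures:** Both views show the blue spindle upright with its flange covering the ring. The orange, black and look-alike spindles are where they were, and the arm is clear of everything.
- **Disagreement:** The two cameras differed by about 2–3 mm in y, for both the spindle and the ring. I split the difference, which the 7 mm clearance around the shaft allowed for. No check failed.

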